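Short touch-mix of one vial

ROBOT

A 6-joint arm with a two-finger parallel gripper is mounted at the origin on a cart in front of the work surface, level with it; the furniture and walls round the work are solid. World frame = base frame: x ahead of the robot, y to its left, z up, the work surface at z = 0. Lengths are in m, angles in rad, forces in N, time in s.
With the tool pointing down it reaches from about 0.375 to 0.975 m from the base axis. Payload 3.8 kg.
Tool frame: the origin (TCP) lies midway between the tips of the shut fingers; the grasp point (between the pads) lies 19 mm behind it; z points along the fingers, y is the line along which they close (so a half turn about z gives the same grasp; the last joint's range is limited). The gripper opens to 88 mm and grips with 3 to 60 N. Pads are 18 mm wide; open, the fingers measure 123 mm over their backs; the gripper's body (75 mm by 187 mm) begins 45 mm behind the grasp point.
Start: joints at [-0.037, 0.264, 1.604, -0, 1.274, -0.037], TCP at [0.675, -0, 0.239] pointing down, gripper open.
Joint ranges: [-2.63, 2.63], [-0.94, 2.18], [0.31, 2.57], [-1.31, 4.45], [0, 2.66], [-2.55, 2.55]. Speed limits (rad/s): [2.57, 2.57, 3.14, 3.14, 3.14, 3.14].

INTERFACE

Orientations are given as a rotation vector (axis times angle).
In Python, from cell import manip, inverse_kinematics, cams, order gives the robot as it stands. Calls block until the motion is done:
- manip.move_pose(position, orientation): joint-space move of the TCP to a pose.
- manip.move_linear(position, rate=0.15, rot=None): straight line of the TCP; rot=None keeps the orientation; rate is the mean speed in m/s.
- manip.set_joints(angles): joint-space move.
- manip.set_gripper(opening, force=None): finger opening in m; force is the grip in N (None keeps the last); returns when the fingers have stopped.
- manip.dwell(seconds).
- inverse_kinematics(position, orientation): joint angles nearest the present ones, or None.
- manip.state(): the state.
- cams.capture(name): name is "scene" or "side" or "wrist"; returns a dict with "image" (420x560x3 uint8, blue, green, red), "z_map" (420x560 float32, m along the optical axis (not along the pixel's ray), 0 where there is no reading), "intrinsics" (3x3 intrinsics, pixels), "k1" (the pictures are not rectified: a ray, as slopes to the right and down, at radius r is drawn at 1 + k1 r^2 times it, then the intrinsics apply), "position" and "orientation" of the camera in the world; the wrist camera has in their place "T_tool_cam" (4x4, takes a point from camera to tool coordinates, whose origin is the TCP and whose axes are the flange's). Camera axes: x right, y down, z forward; pixel columns grow to the right and rows downward; lengths in m; the calibration is good to about 2 mm. A picture is of the moment at which its call begins: read the wrist's pose just before it.
A pose or a line that the arm cannot do raises manip.IKError and nothing moves.
- order.close_job(): hands the job in; it is judged then, once.
The state is a dict: "clock": time; "joint_pos": joint angles; "joint_velocities": joint speeds; "tau": joint torques, N m; "tool_pos": TCP position; "tcp_rot": TCP orientation; "contact_force": force on the tool from outside, world axes, zero at the start; "moment": the same for the moment, N m; "gripper_width": finger opening in m; "grasp_force": force on a finger pad.
Only numpy, scipy, OpenCV 4.12 (cv2) and the standard library are available. Lean on these libraries where they do the work, as an engineer would, in place of code of your own. Each camera call takes 0.05 s, during which the arm holds its last target. There are 200 camera calls.

TASK

Give the sample in the small screw-cap vial a short mix: three touch-start mixers each carry a vessel, and the vial is the smallest and slimmest of the three. With the fingertips together, press lightly straight down on the middle of that vial's cap until its sprung cup dips about half-way (never down to its stop), keep it down for about two seconds, then let it come up and withdraw. Do not lift the vial or knock it out of its cup, and leave the other two mixers with their vessels and everything standing around untouched.

Things in the scene. Friction and masses are not known exactly. Their poses are not given: they have to be found in the camera images.
- vial: The vial to press: slim clear vial with a flat black screw cap, 23 mm diameter, 52 mm tall, standing loose and upright in the cup of one mixer (20 mm of it inside the cup). Origin at the centre of its underside, z up.
- vial_cap (a point): Centre of the top of that vial's cap (cap 20 mm diameter), about 126 mm above the worktop when the cup is up; the other two vessels' tops are up to 18 mm higher.
- mixer_vial: Touch-start vortex mixer, fixed to the worktop: white housing 95 (x) x 80 (y) x 48 mm with a flat collar to 53 mm, small dial on its front (-x). Origin under its centre, z up. Its sprung black cup, on the centre line, carries the vial (cup 34 mm outside diameter, rim 94 mm above the worktop); cup floor 74 mm above the worktop.
- mixer_vial_head (a joint): Dip of the sprung cup of mixer_vial, in m: 0 up, grows as it is pressed straight down, 0.014 at its stop. It starts to move at about 3.5 N and needs a further 0.3 N per mm (about 5.5 N half-way, 7.7 N at the stop); springs back when let go. The mixer runs from about 3 mm of dip.
- dropper_bottle: To be left alone: bottle with a black ribbed cap, 35 mm diameter, 70 mm tall, in the cup of another mixer (top 144 mm above the worktop). Origin at the centre of its underside.
- mixer_dropper: Touch-start vortex mixer, fixed to the worktop: white housing 95 (x) x 80 (y) x 48 mm with a flat collar to 53 mm, small dial on its front (-x). Origin under its centre, z up. Its sprung black cup, on the centre line, carries the dropper bottle (cup 46 mm outside diameter); cup floor 74 mm above the worktop.
- mixer_dropper_head (a joint): Dip of the sprung cup of mixer_dropper, in m: 0 up, grows as it is pressed straight down, 0.014 at its stop. It starts to move at about 3.5 N and needs a further 0.3 N per mm (about 5.5 N half-way, 7.7 N at the stop); springs back when let go. The mixer runs from about 3 mm of dip.
- squat_jar: To be left alone: squat jar with a black cap, 52 mm diameter, 66 mm tall, in the cup of the third mixer (top 140 mm above the worktop). Origin at the centre of its underside.
- mixer_jar: Touch-start vortex mixer, fixed to the worktop: white housing 95 (x) x 80 (y) x 48 mm with a flat collar to 53 mm, small dial on its front (-x). Origin under its centre, z up. Its sprung black cup, on the centre line, carries the squat jar (cup 63 mm outside diameter); cup floor 74 mm above the worktop.
- mixer_jar_head (a joint): Dip of the sprung cup of mixer_jar, in m: 0 up, grows as it is pressed straight down, 0.014 at its stop. It starts to move at about 3.5 N and needs a further 0.3 N per mm (about 5.5 N half-way, 7.7 N at the stop); springs back when let go. The mixer runs from about 3 mm of dip.
- spare_vial: Bystander: a vial like the one to press, 23 x 52 mm, but standing on the worktop close behind mixer_dropper. Origin at the centre of its underside.
- check_weight: Bystander: steel check weight with a knob, 31 mm diameter, 49 mm tall, on the worktop close behind mixer_jar. Origin at the centre of its underside.
- beaker: Bystander: clear beaker, 54 mm diameter, 70 mm tall, on the worktop behind the mixers. Origin at the centre of its underside.
- white_jar: Bystander: white jar, 60 mm diameter, 71 mm tall, on the worktop behind the mixers. Origin at the centre of its underside.
- marker: Bystander: marker pen, 20 x 130 x 17 mm, lying on the worktop in front of the mixers. Origin under its centre, y along the pen.

How it is judged:
By the outcome, as a careful person would: the job done as asked, in the order asked, and still so for the second after the job is handed in, with the robot touching nothing.
It also fails if it takes over 38 s, if anything falls off the work surface, if the arm or the gripper's body presses on something with over 40 N, if the wrist force passes 120 N, or if a joint passes its speed limit or range.

## Working session

There is one attempt and no reset: what is moved stays moved. The work goes in short steps, each a Python script; the robot and the scene stay as the last script left them, time stands still between calls to the robot, and variables do not carry over. Pictures are saved under pics/ and viewed, at most 10 in all, crops included, and the job is handed in when it is done.

```bash
mkdir -p pics; cat > h.py <<'E'
import numpy as np, cv2
from cell import manip, inverse_kinematics, cams, order
from scipy.spatial.transform import Rotation as R
def pose(c, st=None):
    if "T_tool_cam" in c:
        T=np.eye(4); T[:3,:3]=R.from_rotvec(st["tcp_rot"]).as_matrix(); T[:3,3]=st["tool_pos"]
        T=T@c["T_tool_cam"]; return T[:3,:3],T[:3,3]
    o=np.array(c["orientation"])
    return (o if o.shape==(3,3) else R.from_rotvec(o).as_matrix()), np.array(c["position"])
def ray(c,u,v,st=None):
    K=c["intrinsics"]; d=np.array([(u-K[0,2])/K[0,0],(v-K[1,2])/K[1,1]]); s=d.copy()
    for _ in range(20): s=d/(1+c["k1"]*(s@s))
    Rm,p=pose(c,st); return p,Rm@np.array([s[0],s[1],1])
def on_plane(c,u,v,z,st=None):
    p,d=ray(c,u,v,st); return p+d*(z-p[2])/d[2]
E
python3 - <<'E'
from h import *
st=manip.state(); print(st)
for n in("scene","side","wrist"):
    c=cams.capture(n); cv2.imwrite(f"pics/{n}0.png",c["image"]); print(n,c["k1"],c.get("position"),c.get("orientation"),c.get("T_tool_cam"))
E
```

```text
{'clock': 0.0, 'joint_pos': array([-3.68992858e-02,  2.64742011e-01,  1.60533263e+00, -4.71599258e-05,
        1.27367115e+00, -3.68803967e-02]), 'joint_velocities': array([ 1.06818325e-03,  6.05115887e-04, -1.75065219e-03,  8.27867411e-05,
       -1.07974180e-03, -1.03325200e-03]), 'tau': array([-9.59501231e-04, -5.02113855e+01, -3.56871557e+01,  7.25938403e-02,
        2.92220683e-02, -1.93505334e-04]), 'tool_pos': array([6.74316099e-01, 8.52514245e-06, 2.37417832e-01]), 'tcp_rot': array([-2.22035258, -2.22034141,  0.00235243]), 'contact_force': array([ 0.35138179, -0.28956577,  0.00611959]), 'moment': array([-0.00607236, -0.00819841,  0.00960679]), 'grasp_force': 0.0, 'gripper_width': 0.08818756743102638}
scene 0.016679702351057632 [ 0.32654451 -0.51087451  0.81827488] [-2.39509421  0.62130374 -0.20321078] None
side -0.11227966120022126 [ 0.19484995 -0.71576102  0.3995754 ] [-1.86283495  0.49766919 -0.34158664] None
wrist -0.025214797138392885 None None [[-1.99620475e-04 -9.52035783e-01 -3.05986648e-01  7.95953875e-02]
 [ 9.99999717e-01  3.19780445e-05 -7.51878104e-04 -5.18798151e-05]
 [ 7.25599714e-04 -3.05986711e-01  9.52035507e-01 -1.45564770e-01]
 [ 0.00000000e+00  0.00000000e+00  0.00000000e+00  1.00000000e+00]]
```

View pics/scene0.png

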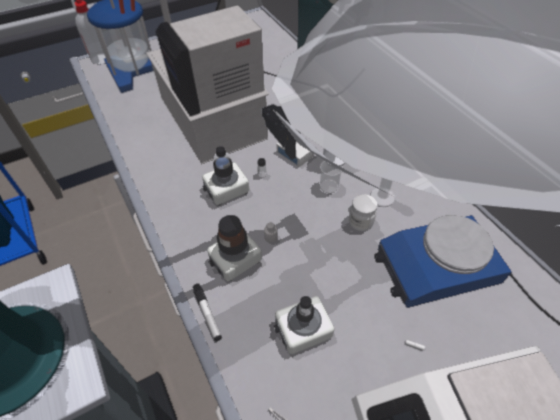

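View pics/wrist0.png

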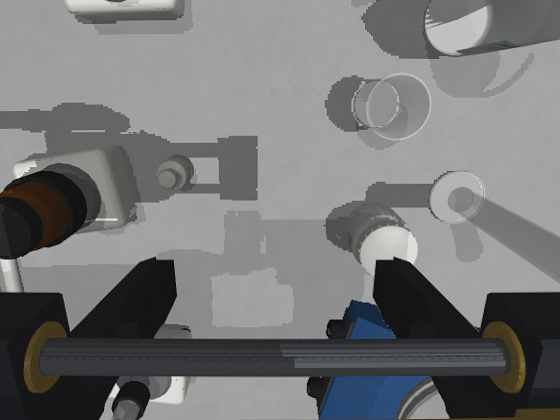

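The scene view shows three mixers: at (225,185) with the spare vial beside it at (262,167), at (234,250) with a brown jar and the steel weight at (271,232), and at (304,318) with a slim vial, cap near (305,303). I'll zoom in on these to confirm.

```bash
python3 - <<'E'
from h import *
i=cv2.imread("pics/scene0.png")
a=i[265:365,255:355]; b=i[135:285,190:290]
a=cv2.resize(a,(390,585),interpolation=2) if 0 else cv2.resize(a,(390,390),interpolation=2)
b=cv2.resize(b,(390,585),interpolation=2); a=cv2.copyMakeBorder(a,0,195,0,0,0)
cv2.imwrite("pics/crop.png",np.hstack([a,b]))
c=cams.capture("scene")
for n,u,v,z in[("low",305,301,.126),("mid",232,226,.14),("up",221,153,.144)]: print(n,on_plane(c,u,v,z), c["z_map"][v,u])
E
```

```text
low [ 0.52444418 -0.22746123  0.126     ] 0.75345933
mid [ 0.47807039 -0.02589137  0.14      ] 0.8410205
up [0.54135181 0.16837973 0.144     ] 0.9704549
```

View pics/crop.png

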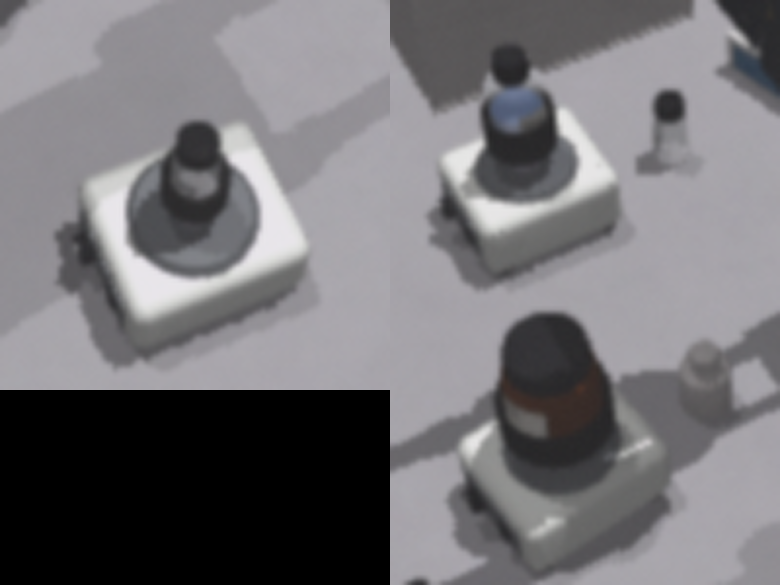

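View pics/side0.png

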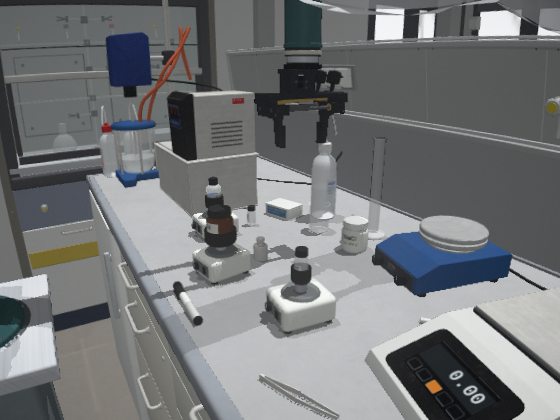

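The slim vial with the small cap is on the lower mixer, at about (0.524, -0.227), with the cap near scene pixel (306,301). The other two are clearly the dropper bottle and the brown jar. I'll shut the gripper, hover above the vial and refine its position with the wrist camera.

```bash
python3 - <<'E'
from h import *
st=manip.state(); rot=R.from_matrix([[0,1,0],[1,0,0],[0,0,-1]]).as_rotvec()
manip.set_gripper(0.0,20)
manip.move_pose([0.524,-0.232,0.21],rot); manip.dwell(0.4)
st=manip.state(); print(st["clock"],st["tool_pos"],st["gripper_width"],st["contact_force"],inverse_kinematics([0.524,-0.227,0.11],rot))
c=cams.capture("wrist"); cv2.imwrite("pics/wrist1.png",c["image"])
z=c["z_map"]; pts=[]
Rm,p=pose(c,st)
for v in range(0,420,1):
  for u in range(150,410):
    if z[v,u]>0:
      q,d=ray(c,u,v,st) if 0 else (None,None)
vv,uu=np.mgrid[0:420,0:560]
xy=cv2.undistortPoints(np.stack([uu.ravel(),vv.ravel()],1).astype(float)[:,None],c["intrinsics"],np.array([c["k1"],0,0,0.]))[:,0]
P=(np.c_[xy,np.ones(len(xy))]*z.ravel()[:,None])@Rm.T+p
m=(z.ravel()>0)&(abs(P[:,2]-.126)<.005)&(np.hypot(P[:,0]-.524,P[:,1]+.227)<.03)
Q=P[m]; print(m.sum(),Q.mean(0),(Q.min(0)+Q.max(0))/2,np.ptp(Q,0)); 
px=np.c_[uu.ravel(),vv.ravel()][m]; print(px.min(0),px.max(0),px.mean(0)); print("ray:",on_plane(c,*px.mean(0),.126,st))
E
```

```text
2.975 [ 0.52443992 -0.2314705   0.20995961] 0.00017763013034222786 [ 0.44329496 -0.13983368  0.03063576] [-4.52417966e-01  1.83519040e-01  1.95352067e+00 -4.44089210e-16
  1.00455294e+00 -4.52417966e-01]
768 [ 0.52476792 -0.2278838   0.12541595] [ 0.52469509 -0.22850087  0.12426689] [0.01978537 0.02046466 0.0064067 ]
[260 196] [290 226] [275.12239583 211.04817708]
ray: [ 0.52476659 -0.22766067  0.126     ]
```

View pics/wrist1.png

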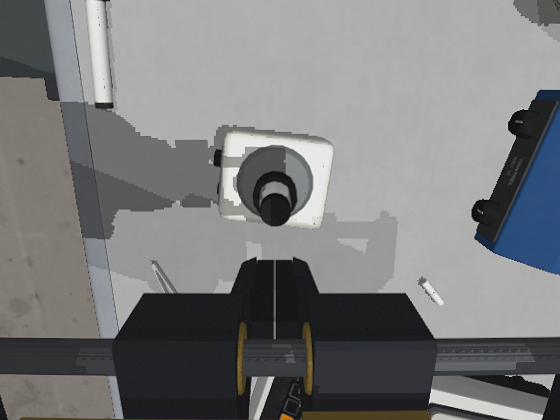

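The wrist view puts the black cap at (275,211), in line with the shut fingertips at column 275, and the cap centre at (0.5248, -0.2278). I'll press under force control.

```bash
python3 - <<'E'
from h import *
X,Y=.5248,-.2278
manip.move_linear([X,Y,.20],.1); manip.move_linear([X,Y,.135],.08); manip.dwell(.3)
f0=manip.state()["contact_force"]
def F():
    s=manip.state(); return s["contact_force"]-f0,s["tool_pos"],s["clock"]
z=.135; hit=None
while z>.116:
    z-=.001; manip.move_linear([X,Y,z],.02); manip.dwell(.08); f,p,t=F()
    print(round(z,4),f.round(2),p.round(4),round(t,2))
    if f[2]>2: hit=z; break
if hit is None: manip.move_linear([X,Y,.2],.1); raise SystemExit("no contact")
zc=p[2]; t0=None
manip.move_linear([X,Y,z-.0035],.02); f,p,t=F(); t0=t; print("mid",f.round(2),p.round(4),t)
if f[2]<6.5: z-=.0065; manip.move_linear([X,Y,z],.02)
while 1:
    manip.dwell(.15); f,p,t=F(); print(f.round(2),p.round(4),round(t,2))
    if t-t0>2.1: break
    if f[2]>6.4: z+=.001; manip.move_linear([X,Y,z],.02)
    elif f[2]<4.8 and t-t0<.9: z-=.001; manip.move_linear([X,Y,z],.02)
manip.move_linear([X,Y,z+.012],.03); manip.move_linear([X,Y,.21],.1); manip.dwell(.4)
st=manip.state(); print(F())
c=cams.capture("wrist"); cv2.imwrite("pics/wrist2.png",c["image"][100:300,150:400])
c=cams.capture("scene"); cv2.imwrite("pics/scene2.png",c["image"])
E
```

```text
0.134 [ 0.49 -0.84 -0.7 ] [ 0.5247 -0.2278  0.134 ] 4.88
0.133 [-0.57  0.97  0.41] [ 0.5247 -0.2278  0.1329] 5.21
0.132 [0.68 0.38 0.27] [ 0.5248 -0.2278  0.132 ] 5.54
0.131 [-0.9  -0.71  0.77] [ 0.5248 -0.2278  0.131 ] 5.88
0.13 [-0.3  -0.65 -0.2 ] [ 0.5248 -0.2278  0.13  ] 6.21
0.129 [ 0.1   0.62 -0.91] [ 0.5248 -0.2278  0.129 ] 6.54
0.128 [-0.37  0.95 -0.07] [ 0.5248 -0.2278  0.1279] 6.88
0.127 [ 0.32 -0.3   0.69] [ 0.5248 -0.2278  0.127 ] 7.21
0.126 [-0.49  0.46  2.92] [ 0.5251 -0.2279  0.1264] 7.54
mid [-0.8   0.12  4.18] [ 0.525  -0.2279  0.1226] 7.8667
[0.51 0.57 5.2 ] [ 0.525  -0.2279  0.1197] 8.32
[-1.04  0.14  5.48] [ 0.525  -0.2279  0.1197] 8.47
[-0.36 -0.1   4.29] [ 0.525  -0.2279  0.1196] 8.62
[ 0.   -0.09  3.43] [ 0.5249 -0.2279  0.1186] 9.02
[ 1.28 -0.05  4.34] [ 0.5249 -0.2279  0.1186] 9.17
[ 0.4  -0.33  5.36] [ 0.5249 -0.2279  0.1186] 9.32
[-0.2  -0.63  4.62] [ 0.5249 -0.2279  0.1186] 9.47
[-0.97 -0.06  4.41] [ 0.5249 -0.2279  0.1186] 9.62
[-0.02 -0.54  4.1 ] [ 0.5249 -0.2279  0.1186] 9.77
[ 0.08 -0.92  5.88] [ 0.525  -0.2279  0.1186] 9.92
[ 0.55 -0.01  5.47] [ 0.525  -0.2279  0.1186] 10.07
(array([ 0.04520889, -0.14831929,  0.21602399]), array([ 0.52465111, -0.22771177,  0.20963463]), 11.9583)
```

The cup dipped about 7–8 mm and was held for about 2.2 s. Next I check the outcome.

```bash
python3 - <<'E'
from h import *
a=cv2.imread("pics/wrist2.png"); b=cv2.imread("pics/scene2.png")[120:360,180:400]
cv2.imwrite("pics/chk.png",np.hstack([cv2.resize(a,(390,390)),cv2.resize(b,(390,390))]))
E
```

```text
(no output)
```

View pics/chk.png

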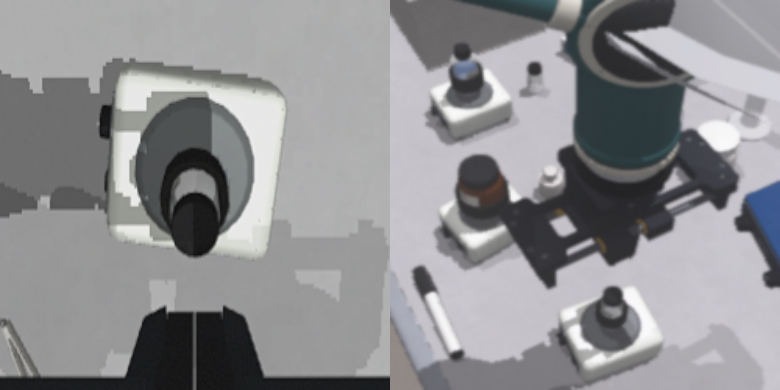

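The vial is upright in its cup (wrist view, cap at about (195,225) in the crop). The other two mixers and the objects in view are unmoved, and the gripper is clear.

```bash
python3 -c "
from h import *
print(order.close_job())"
```

```text
the job is handed in; nothing more can be done
None
```

The vial's cap was pressed down about 7–8 mm for about 2.2 s and released; the vial stands upright in its cup, nothing else in view moved, and the job is handed in.

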